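Tuck the catch plate under the chute flap and hold it down

ROBOT

A 6-joint arm with a two-finger parallel gripper is mounted at the origin on the work surface. World frame = base frame: x ahead of the robot, y to its left, z up, the work surface at z = 0. Lengths are in m, angles in rad, forces in N, time in s.
With the tool pointing down it reaches from about 0.35 to 0.85 m from the base axis. Payload 8.1 kg.
Tool frame: the origin (TCP) lies on the mounting face of the last link; the fingertips stand 186 mm ahead of it and the grasp point (between the pads) lies 167 mm ahead of it; y points along the fingers, x is the direction in which the jaws open and shut, and the axes are right-handed (so a half turn about y gives the same grasp; the last joint's range is limited). The gripper opens to 93 mm and grips with 3 to 60 N. Pads are 15 mm wide; open, the fingers measure 128 mm over their backs; the gripper's body (75 mm by 188 mm) begins 65 mm behind the grasp point.
Start: joints at [-1.256, 0.13, 1.488, -0, 1.523, -0.085], TCP at [0.234, -0.553, 0.405] pointing down, gripper open.
Joint ranges: [-2.96, 2.96], [-0.89, 2.26], [0.02, 2.5], [-1.34, 4.48], [0, 2.73], [-2.66, 2.66]. Speed limits (rad/s): [2.39, 2.39, 2.79, 3.14, 3.14, 3.14].

INTERFACE

Orientations are given as a rotation vector (axis times angle).
In Python, from plant import robot, imaging gives the robot as it stands.
- The arm moves only by the shell command python3 -m inch 'ROWS' [OPENING] [FORCE]. ROWS is JSON, a list of rows, each an object of numbers: "x", "y", "z": the shift along the tool's x, y, z in mm; "twist": the turn about the tool's y in rad. In form: [{"x": .., "y": .., "z": .., "twist": ..}, ...]. A call has 1 to 12 rows; each row shifts and turns the commanded pose from where the row before left it, along the tool's axes as they then stand; what a row does not reach is not made up. A row lasts 1/10 s, in which the tool goes at most 50 mm and 8.59 degrees, less where a joint would pass 70% of its speed; a pose out of reach is approached as far as the arm can. A call with a gripper value outside its range is refused whole. OPENING is the gripper command: -1 is shut, 1 is fully open, values between are in proportion, set as the call begins (- or left out, the last holds). The fingers move at their own pace and stop on an object; FORCE is the grip in N (left out, the last holds). Time passes only in rows, so rows that do not move let the fingers close. It gives the time, the measured TCP pose, the force and the opening at its end, in the units of the state.
- robot.read_state(): the state, without advancing time (a new reading comes with each control period).
- imaging.read_camera(name): name is "scene" or "top" or "wrist"; returns a dict with "color" (384x512x3 uint8, red, green, blue), "depth" (384x512 float32, m along the optical axis (not along the pixel's ray), 0 where there is no reading), "fx", "fy", "cx", "cy" (pixels), "k1" (the pictures are not rectified: a ray, as slopes to the right and down, at radius r is drawn at 1 + k1 r^2 times it, then the intrinsics apply), "rvec" (rotation vector, rad) and "tvec" (3), from world to camera coordinates, as OpenCV has them; the wrist camera has in their place "tool_from_camera" (4x4, takes a point from camera to tool coordinates, whose origin is the TCP and whose axes are the tool frame's). Camera axes: x right, y down, z forward; pixel columns grow to the right and rows downward; lengths in m; the calibration is good to about 2 mm. A picture is of the moment at which its call begins: read the wrist's pose just before it.
- robot.close_job(): hands the job in, once; it reports no verdict.
The state is a dict: "t": time; "q": joint angles; "dq": joint speeds; "joint_torque": joint torques, N m; "tool_pos": TCP position; "orientation": TCP orientation; "force": force on the tool from outside, world axes, zero at the start; "wrist_torque": the same for the moment, N m; "opening": finger opening in m.
Only numpy, scipy, OpenCV 4.12 (cv2) and the standard library are available. Lean on these libraries where they do the work, as an engineer would, in place of code of your own. Each camera call takes 0.05 s, during which the arm holds its last target.

TASK

Fit the catch plate to the sweet chute: lay it on the white board in front of the chute, lip towards you, and slide its plain back edge under the hinged flap, centred on it and square, until it meets the stop bar behind. Do not lift the flap to do it, and leave the jar and the dish alone. Finish while pressing the plate down flat on the board with a firm, steady hand (about 15 N), and stay like that so that the wing screws can be put in.

Things in the scene. Friction and masses are not known exactly. Their poses are not given: they have to be found in the camera images.
- plate: The loose catch plate, bare aluminium, about 0.3 kg: a flat sheet 120 (x) x 200 (y) x 3 mm, its front (-x) edge turned up into a 200 mm long lip, its back (+x) edge plain. Origin in the middle of the sheet's underside; x from lip to back edge, z up. It starts flat on the table, left or right of the chute.
- plate_hem (a point): Where to hold the plate: centre of the folded hem that tops its lip. The hem is 10 mm thick (x), 14 mm high and 200 mm long (y); this point is 38 mm above the plate's underside and 58.5 mm in front (-x) of the sheet's middle. Same axes as the plate.
- plate_back (a point): Middle of the plate's plain back edge, at its underside: 118.5 mm behind (+x) and 38 mm below the hem's centre. Same axes as the plate.
- chute: Fixed steel feed chute, its mouth towards the robot. Origin at table level under the middle of the flap's free edge; x points into the chute (the way the plate slides in), y along the flap's edge, z up. With the plate home, its hem's centre is at x = -83.5 mm. The trough behind the flap is 240 mm wide and rises to about 190 mm at x = 250 mm.
- board: Fixed white plastic board on which the plate is laid, 20 mm thick, 270 mm wide (y). Same origin and axes as the chute: it reaches from x = -160 mm (open front edge) to x = 60 mm, its top is at z = 20 mm.
- stop (a point): Middle of the front face of the stop bar under the flap, at the board's top: x = 35 mm of the chute, so 35 mm behind the flap's free edge. The bar is fixed, 236 mm long (y), 14 mm high; the plate's back edge comes to rest against it. Axes as the chute.
- flap_edge (a point): Underside of the middle of the flap's free edge. The flap is a steel sheet 230 mm wide; this edge is a round hem 6 mm thick, its underside 6 mm above the board at rest. From here the flap rises at 24 degrees to its hinge, 82 mm behind and 66 mm above the table.
- flap (a joint): Flap hinge, rad: 0 hanging at rest on its hinge stop, growing as the free edge is lifted (0.1 rad lifts it 8 mm). It swings freely and falls back by its own weight (0.3 kg).
- jar: Bystander: capped jar of sweets, 92 mm across, 138 mm high, standing beside the board on its +y side; origin at its foot.
- dish: Bystander: small steel dish, 76 mm across, 22 mm high, with two wing screws, beside the board on its -y side; origin at its foot.
Things that resemble listed ones, but are neither listed nor needed, are in the scene too. There is more than one size of the plate; the job needs the larger.

How it is judged:
By the outcome, as a careful person would: the job done as asked, in the order asked, and still so for the second after the job is handed in, while the arm keeps its last pose, push and grip.
It also fails if it takes over 64 s, if anything falls off the work surface, if the arm or the gripper's body presses on something with over 40 N, if the wrist force passes 120 N, or if a joint passes its speed limit or range.

## Working session

There is one attempt and no reset: what is moved stays moved. The work goes in short steps, Python scripts to look and compute and a shell command to move; the robot and the scene stay as the last step left them, time stands still between calls to the robot, and variables do not carry over. Pictures are saved under pics/ and viewed, and the job is handed in when it is done.

```bash
ls; mkdir -p pics
cat > h.py <<'E'
import numpy as np, cv2
from scipy.spatial.transform import Rotation as R
from plant import robot, imaging
def snap(name,fn):
    s=robot.read_state(); d=imaging.read_camera(name)
    cv2.imwrite('pics/'+fn+'.png',d['color'][:,:,::-1])
    np.savez('pics/'+fn+'.npz',tp=s['tool_pos'],to=s['orientation'],**d)
    return s,d
def load(fn): return np.load('pics/'+fn+'.npz')
def campose(d):
    # returns Rwc (cam->world), origin
    if 'rvec' in d:
        Rm=R.from_rotvec(np.array(d['rvec']).ravel()).as_matrix(); t=np.array(d['tvec']).ravel()
        return Rm.T,-Rm.T@t
    T=d['tool_from_camera']; Rt=R.from_rotvec(d['to']).as_matrix()
    return Rt@T[:3,:3], Rt@T[:3,3]+d['tp']
def rays(d,px):
    K=np.array([[d['fx'],0,d['cx']],[0,d['fy'],d['cy']],[0,0,1.]],float)
    p=cv2.undistortPoints(np.array(px,float).reshape(-1,1,2),K,np.array([float(d['k1']),0,0,0])).reshape(-1,2)
    return np.c_[p,np.ones(len(p))]
def onplane(d,px,z):
    A,o=campose(d); r=rays(d,px)@A.T
    return o+r*((z-o[2])/r[:,2])[:,None]
def bydepth(d,px):
    A,o=campose(d); px=np.array(px).reshape(-1,2); r=rays(d,px)
    dep=d['depth'][px[:,1].astype(int),px[:,0].astype(int)]
    return o+(r*dep[:,None])@A.T
E
python3 - <<'E'
from h import *
for n in ('scene','top','wrist'): s,d=snap(n,n+'0')
print(s); print({k:d[k] for k in d if k not in('color','depth')})
E
```

```text
pics
{'t': 0.1, 'q': array([-1.25641875e+00,  1.31092266e-01,  1.48916495e+00,  7.69648337e-06,
        1.52301463e+00, -8.53715296e-02]), 'dq': array([ 4.40160211e-06, -2.65310788e-03, -1.59358175e-03, -1.05416145e-03,
       -3.42685552e-04, -1.85548997e-04]), 'joint_torque': array([ 1.75919788e-03, -5.61343074e+01, -4.93094623e+01,  7.71756750e-02,
        2.91418796e-02, -8.46135254e-05]), 'tool_pos': array([ 0.23348592, -0.55248213,  0.40379112]), 'orientation': array([-1.37112868,  0.91083628, -0.90867895]), 'force': array([-0.43627687, -0.03150268,  0.77335707]), 'wrist_torque': array([-0.02794124,  0.00745561,  0.03681028]), 'opening': 0.09322540802843648}
{'fx': 344.2410797328497, 'fy': 344.2410797328497, 'cx': 255.84381083993867, 'cy': 185.76879993114227, 'k1': -0.06568637322209844, 'tool_from_camera': array([[ 9.99999725e-01, -2.51024592e-05,  7.41231944e-04,
        -2.57066536e-04],
       [-7.19597485e-04, -2.74779798e-01,  9.61506914e-01,
         2.03504340e-02],
       [ 1.79539375e-04, -9.61507183e-01, -2.74779740e-01,
         7.64371539e-02],
       [ 0.00000000e+00,  0.00000000e+00,  0.00000000e+00,
         1.00000000e+00]])}
```

View pics/scene0.png

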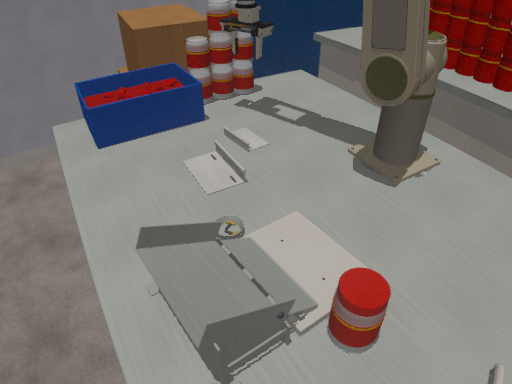

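View pics/top0.png

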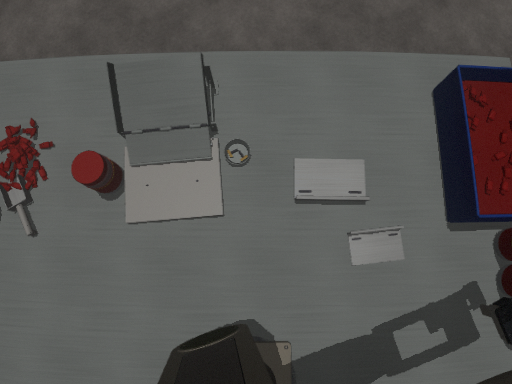

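View pics/wrist0.png

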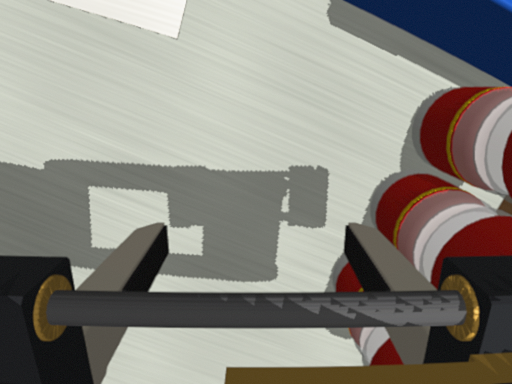

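Run:
```python
from h import *
s=robot.read_state();print(R.from_rotvec(s['orientation']).as_matrix().round(3))
for n in('scene0','top0','wrist0'):
  d=dict(load(n));A,o=campose(d);print(n,o.round(3),A[:,2].round(3))
```

```text
[[ 0.389 -0.     0.921]
 [-0.921  0.001  0.389]
 [-0.001 -1.     0.   ]]
scene0 [0.894 0.634 0.624] [-0.409 -0.683 -0.605]
top0 [ 0.341 -0.026  0.959] [ 0.181  0.005 -0.983]
wrist0 [ 0.304 -0.522  0.383] [-0.253 -0.106 -0.962]
```

The top view shows two candidates. The large one at (330,180) has its lip on the lower, robot side, and the small one is at (376,246) with its lip on the far side. The chute flap edge is near (168,162), the jar at (95,172) and the dish at (237,153). I'll measure both plates and enlarge a crop to confirm.

Run:
```python
from h import *
d=dict(load('top0'))
c=d['color'][130:280,270:430,::-1]; c2=d['color'][110:230,90:255,::-1]
cv2.imwrite('pics/crop0.png',cv2.resize(c,None,fx=4,fy=4,interpolation=cv2.INTER_CUBIC))
cv2.imwrite('pics/crop1.png',cv2.resize(c2,None,fx=4.5,fy=4.5,interpolation=cv2.INTER_CUBIC))
for z in(0.003,):
  print('large',onplane(d,[[295,158],[365,158],[294,198],[368,198]],z).round(3))
  print('small',onplane(d,[[349,234],[402,231],[351,264],[404,261]],z).round(3))
print('board',onplane(d,[[126,222],[222,214]],.02).round(3), 'flap',onplane(d,[[131,165],[210,159]],.029).round(3))
```

```text
large [[ 0.605 -0.132  0.003]
 [ 0.605 -0.332  0.003]
 [ 0.49  -0.126  0.003]
 [ 0.489 -0.334  0.003]]
small [[ 0.39  -0.275  0.003]
 [ 0.396 -0.425  0.003]
 [ 0.309 -0.277  0.003]
 [ 0.314 -0.425  0.003]]
board [[0.422 0.335 0.02 ]
 [0.444 0.071 0.02 ]] flap [[0.581 0.327 0.029]
 [0.596 0.106 0.029]]
```

View pics/crop0.png

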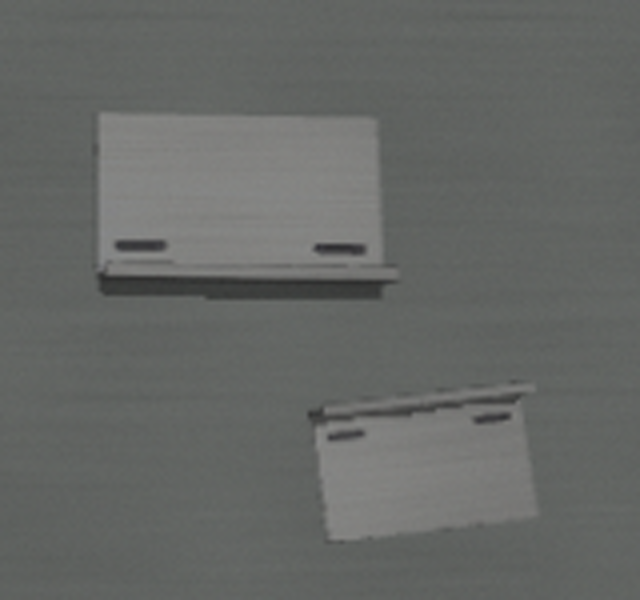

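View pics/crop1.png

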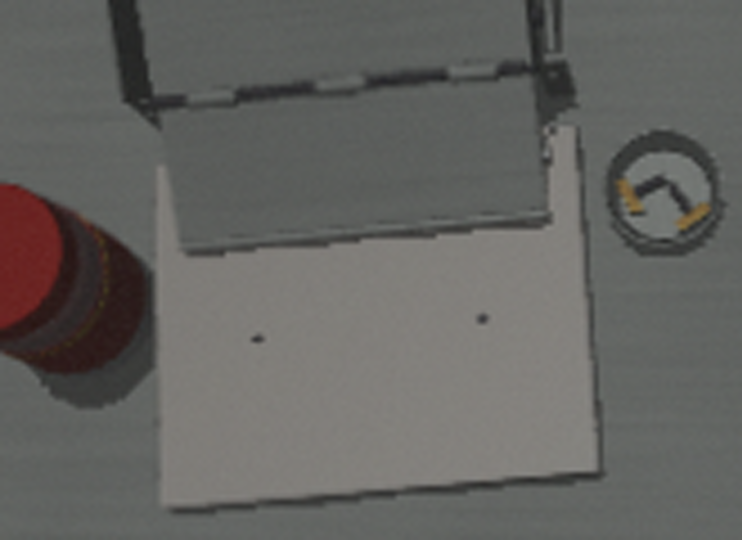

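The larger plate is the one at top (330,180). It measures about 200 x 120 mm against 150 x 85 mm for the other, and its lip already faces the robot. I'll move over it and then turn the jaws.

```bash
python3 -m inch '[{"x":-10,"z":15},{"x":-17,"z":30},{"x":-17,"z":30},{"x":-17,"z":30},{"x":-17,"z":30},{"x":-17,"z":30},{"x":-17,"z":30},{"x":-17,"z":30},{"x":-17,"z":30},{"x":-17,"z":30},{"x":-17,"z":30},{"x":-17,"z":30}]' && python3 -m inch '[{"z":13,"twist":-0.07},{"twist":-0.145},{"twist":-0.145},{"twist":-0.145},{"twist":-0.145},{"twist":-0.145},{"twist":-0.145},{"twist":-0.145},{"twist":-0.086},{}]'
python3 - <<'E'
from h import *
s,d=snap('wrist','w1');print(R.from_rotvec(s['orientation']).as_matrix().round(4),s['tool_pos'])
E
```

```text
[[ 3.892e-01 -5.000e-04  9.211e-01]
 [-9.211e-01  1.300e-03  3.892e-01]
 [-1.400e-03 -1.000e+00  1.000e-04]] [ 0.23350662 -0.55251587  0.40391936]$[0]: bad value
```

View pics/w1.png

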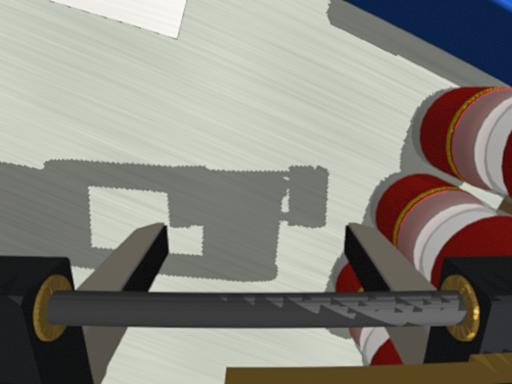

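The rows seem to need all four keys. The arm has not moved.

```bash
python3 -m inch '[{"x":-10,"y":0,"z":15,"twist":0},{"x":-17,"y":0,"z":30,"twist":0},{"x":-17,"y":0,"z":30,"twist":0},{"x":-17,"y":0,"z":30,"twist":0},{"x":-17,"y":0,"z":30,"twist":0},{"x":-17,"y":0,"z":30,"twist":0},{"x":-17,"y":0,"z":30,"twist":0},{"x":-17,"y":0,"z":30,"twist":0},{"x":-17,"y":0,"z":30,"twist":0},{"x":-17,"y":0,"z":30,"twist":0},{"x":-17,"y":0,"z":30,"twist":0},{"x":-17,"y":0,"z":30,"twist":0}]' && python3 -m inch '[{"x":0,"y":0,"z":13,"twist":-0.07},{"x":0,"y":0,"z":0,"twist":-0.145},{"x":0,"y":0,"z":0,"twist":-0.145},{"x":0,"y":0,"z":0,"twist":-0.145},{"x":0,"y":0,"z":0,"twist":-0.145},{"x":0,"y":0,"z":0,"twist":-0.145},{"x":0,"y":0,"z":0,"twist":-0.145},{"x":0,"y":0,"z":0,"twist":-0.145},{"x":0,"y":0,"z":0,"twist":-0.086},{"x":0,"y":0,"z":0,"twist":0},{"x":0,"y":0,"z":0,"twist":0}]'
python3 - <<'E'
from h import *
s,d=snap('wrist','w1');print(R.from_rotvec(s['orientation']).as_matrix().round(4),s['tool_pos'])
E
```

```text
t: 1.4
tool_pos: [0.4753, -0.2347, 0.4048]
orientation: [-1.372, 0.91, -0.91]
force: [0.5, -1.0, -0.1]
opening: 0.0932
t: 2.5
tool_pos: [0.4866, -0.2312, 0.4047]
orientation: [-1.571, 0.002, -0.002]
force: [0.7, -0.5, -0.5]
opening: 0.0928
[[ 1.0e+00 -1.0e-04  2.4e-03]
 [-2.4e-03  2.0e-04  1.0e+00]
 [-1.0e-04 -1.0e+00  2.0e-04]] [ 0.48658798 -0.23124061  0.40468227]
```

View pics/w1.png

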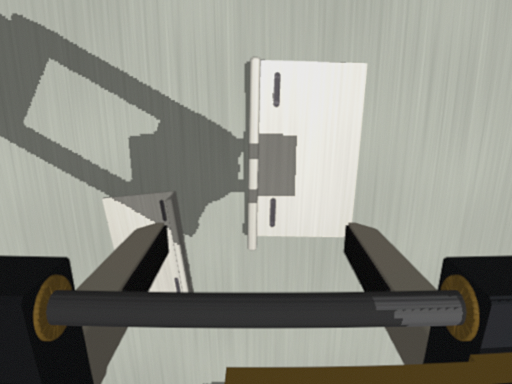

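The wrist view shows the hem as a strip from (254,58) to (251,248), and the plain back edge from (366,64) to (352,237). I'll compute the exact pose.

Run:
```python
from h import *
d=dict(load('w1'))
A,o=campose(d)
H,W=384,512
u,v=np.meshgrid(np.arange(W),np.arange(H)); px=np.c_[u.ravel(),v.ravel()]
P=bydepth(d,px).reshape(H,W,3)
ok=(d['depth']>0)&(v<255)&(u>200)&(u<400)
m=ok&(P[...,2]>0.036)&(P[...,2]<.06)
print('hem n',m.sum()); q=P[m]; print('z med',np.median(q[:,2]),'x',np.percentile(q[:,0],[2,50,98]),'y',q[:,1].min(),q[:,1].max())
c=np.polyfit(q[:,1],q[:,0],1);print('x=a*y+b',c)
tbl=P[ok&(u>385)][:,2];print('table z',np.median(tbl))
print('ends ray z.045',onplane(d,[[250,58],[259,58],[247,248],[256,248]],.045).round(4))
print('back edge',onplane(d,[[366.5,64],[352.5,237]],.003).round(4))
# sheet sides
print('corners via ray front', onplane(d,[[262,61],[258,237]],.003).round(4))
cv2.imwrite('pics/w1c.png',cv2.resize(d['color'][40:260,230:380,::-1],None,fx=2.7,fy=2.7,interpolation=cv2.INTER_CUBIC))
```

```text
hem n 1901
z med 0.04432353146574375 x [0.47802847 0.48373916 0.48979355] y -0.324079852144591 -0.1263808658637931
x=a*y+b [0.02222384 0.48856605]
table z -0.00027928141904851045
ends ray z.045 [[ 0.4814 -0.1275  0.045 ]
 [ 0.4898 -0.1275  0.045 ]
 [ 0.4768 -0.3218  0.045 ]
 [ 0.4866 -0.3218  0.045 ]]
back edge [[ 0.6042 -0.1296  0.003 ]
 [ 0.6035 -0.3285  0.003 ]]
corners via ray front [[ 0.4933 -0.1272  0.003 ]
 [ 0.489  -0.3279  0.003 ]]
```

View pics/w1c.png

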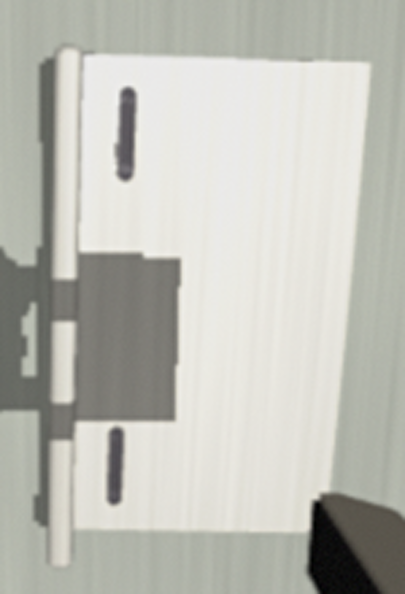

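The hem centre is about (0.4835, -0.225) and the yaw about -0.015. I'll descend and grip.

```bash
python3 -m inch '[{"x":-3,"y":20,"z":6,"twist":0.015},{"x":0,"y":35,"z":0,"twist":0},{"x":0,"y":35,"z":0,"twist":0},{"x":0,"y":35,"z":0,"twist":0},{"x":0,"y":35,"z":0,"twist":0},{"x":0,"y":25,"z":0,"twist":0},{"x":0,"y":14,"z":0,"twist":0},{"x":0,"y":0,"z":0,"twist":0},{"x":0,"y":0,"z":0,"twist":0}]' 1 40
python3 - <<'E'
from h import *
s,d=snap('wrist','w2');print(s['tool_pos'],s['force'])
E
```

```text
t: 3.45
tool_pos: [0.4841, -0.2261, 0.2068]
orientation: [-1.571, 0.012, -0.013]
force: [0.5, -0.9, -1.2]
opening: 0.0928
[ 0.48414121 -0.22608596  0.20676111] [ 0.50809358 -0.85122202 -1.24756121]
```

View pics/w2.png

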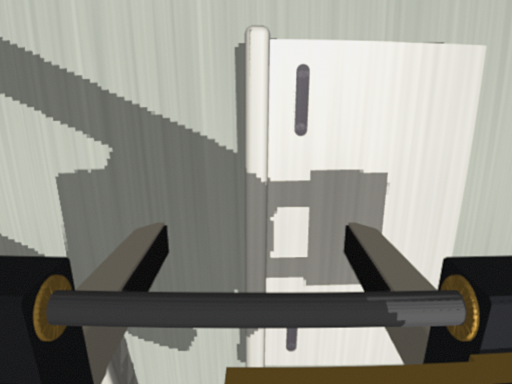

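The hem at column 257 lies midway between the fingers, with its end at (257,25). I'll close.

```bash
python3 -c "
from h import *
d=dict(load('w2'));print(onplane(d,[[246,28],[268,28],[257,26]],.042).round(4),onplane(d,[[246,200],[268,200]],.042).round(4),onplane(d,[[485,46],[470,160],[460,235],[270,39]],.003).round(4))"
python3 -m inch '[{"x":0,"y":0,"z":0,"twist":0},{"x":0,"y":0,"z":0,"twist":0},{"x":0,"y":0,"z":0,"twist":0},{"x":0,"y":0,"z":0,"twist":0},{"x":0,"y":0,"z":0,"twist":0},{"x":0,"y":0,"z":0,"twist":0},{"x":0,"y":0,"z":0,"twist":0},{"x":0,"y":0,"z":0,"twist":0},{"x":0,"y":0,"z":0,"twist":0},{"x":0,"y":0,"z":0,"twist":0}]' -1 40
```

```text
[[ 0.4821 -0.1268  0.042 ]
 [ 0.4907 -0.1269  0.042 ]
 [ 0.4864 -0.1261  0.042 ]] [[ 0.4805 -0.1974  0.042 ]
 [ 0.4902 -0.1976  0.042 ]] [[ 0.6044 -0.1288  0.003 ]
 [ 0.6044 -0.1891  0.003 ]
 [ 0.6056 -0.2344  0.003 ]
 [ 0.493  -0.126   0.003 ]]
t: 4.5
tool_pos: [0.4836, -0.2259, 0.2057]
orientation: [-1.571, 0.012, -0.012]
force: [0.2, -1.0, 0.0]
opening: 0.0177
```

```bash
python3 -m inch '[{"x":0,"y":0,"z":0,"twist":0},{"x":0,"y":0,"z":0,"twist":0},{"x":0,"y":0,"z":0,"twist":0},{"x":0,"y":0,"z":0,"twist":0}]' -1 45
```

```text
t: 4.9
tool_pos: [0.4837, -0.2259, 0.2057]
orientation: [-1.571, 0.012, -0.012]
force: [0.5, -0.2, -1.6]
opening: 0.0097
```

Gripped: opening 9.7 mm. I'll lift it and check.

```bash
python3 -m inch '[{"x":0,"y":-8,"z":0,"twist":0},{"x":0,"y":-15,"z":0,"twist":0},{"x":0,"y":-20,"z":0,"twist":0},{"x":0,"y":-20,"z":0,"twist":0},{"x":0,"y":-20,"z":0,"twist":0},{"x":0,"y":-17,"z":0,"twist":0},{"x":0,"y":0,"z":0,"twist":0},{"x":0,"y":0,"z":0,"twist":0}]'
python3 - <<'E'
from h import *
s,d=snap('wrist','w3');print(s['tool_pos'],s['force'],s['opening'],R.from_rotvec(s['orientation']).as_matrix().round(4))
snap('scene','s3');s,d=snap('top','t3')
c2=cv2.resize(d['color'][110:230,100:265,::-1],None,fx=4.8,fy=4.8,interpolation=cv2.INTER_CUBIC)
cv2.imwrite('pics/t3c.png',c2)
E
```

```text
t: 5.7
tool_pos: [0.4837, -0.2259, 0.3063]
orientation: [-1.571, 0.011, -0.013]
force: [-0.1, 0.2, -4.9]
opening: 0.0099
[ 0.48366572 -0.22587895  0.30630147] [-0.12785876  0.19914208 -4.91335961] 0.009860251200871247 [[ 9.999e-01  1.000e-03  1.500e-02]
 [-1.500e-02 -6.000e-04  9.999e-01]
 [ 1.000e-03 -1.000e+00 -6.000e-04]]
```

View pics/w3.png

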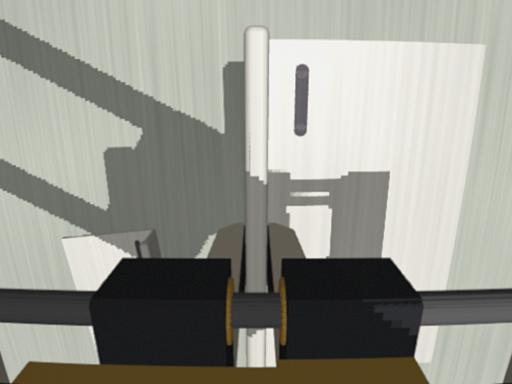

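View pics/s3.png

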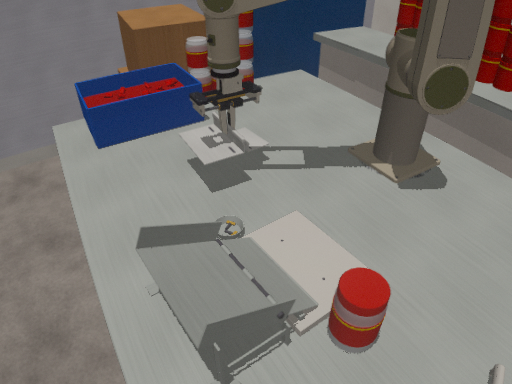

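View pics/t3c.png

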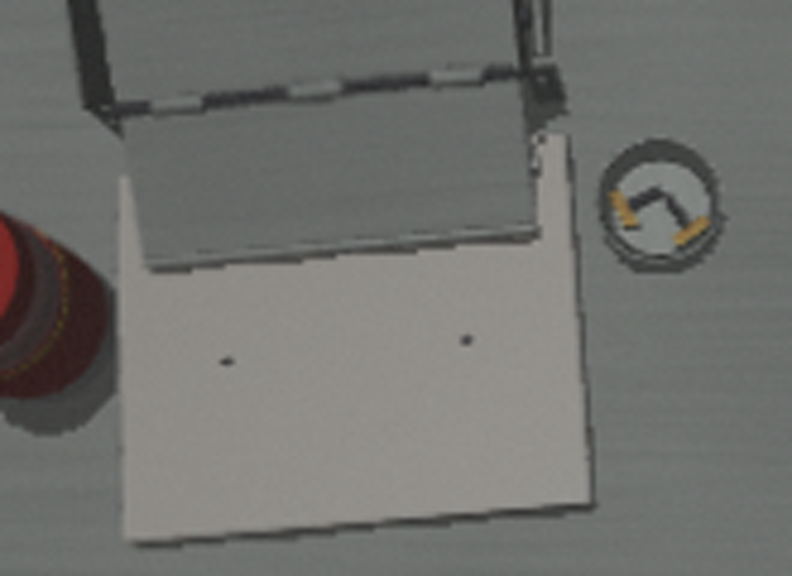

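The plate hangs level and has not slipped. In the crop the flap edge runs (150,270)-(540,238), the board's front corners are (124,543) and (594,507), and the screw holes are (227,361) and (467,340). I'll fit lines through these for the chute pose.

Run:
```python
from h import *
d=dict(load('t3'))
def c(p): p=np.array(p,float); return (p+.5)/4.8-.5+[100,110]
def yaw(a): v=a[0]-a[-1]; return np.arctan2(-v[0],v[1])
for n,p,z in(('front',[[124,543],[594,507]],.02),('holes',[[227,361],[467,340]],.02),('flap',[[150,268],[540,236]],.029),('bside R',[[594,507],[567,137]],.02),('bside L',[[124,543],[122,180]],.02),('flapside',[[124,125],[148,268],[526,85],[540,236]],.03)):
    w=onplane(d,c(p),z); print(n,w[:,:2].round(4).tolist(),'yaw',yaw(w).round(4),'mid',w[:,:2].mean(0).round(4))
g=cv2.cvtColor(d['color'],cv2.COLOR_RGB2GRAY)
# board front edge: white mask subpixel
hsv=cv2.cvtColor(d['color'],cv2.COLOR_RGB2HSV)
m=((g>115)).astype(np.uint8); m[:, :110]=0;m[:,240:]=0;m[:120]=0;m[235:]=0
cs,_=cv2.findContours(m,cv2.RETR_EXTERNAL,cv2.CHAIN_APPROX_NONE)
k=max(cs,key=cv2.contourArea)[:,0,:]
print('area',m.sum(), k.min(0),k.max(0))
# front edge: per-column largest row ; top edge per-column smallest row
cols=np.arange(135,212)
def edge(col,lo,hi):
    a=g[lo:hi,col].astype(float); b=np.diff(a); return b
fr=[];fl=[]
for u in cols:
    a=cv2.GaussianBlur(g[:,u:u+1],(1,3),0)[:,0].astype(float)
    b=np.diff(a); s=b[205:230]; i=np.argmin(s); seg=s[max(i-1,0):i+2]; fr.append((u,205+i+ (seg*[-1,0,1][:len(seg)]).sum()/seg.sum()+.5))
    s=b[155:172]; i=np.argmax(s[1:-1])+1; seg=s[i-1:i+2]; fl.append((u,155+i+(seg*[-1,0,1]).sum()/seg.sum()+.5))
for n,e,z in(('front',fr,.02),('flapedge',fl,.026)):
    e=np.array(e); w=onplane(d,e,z); p=np.polyfit(w[:,1],w[:,0],1)
    r=w[:,0]-np.polyval(p,w[:,1]); ok=abs(r)<.003; p=np.polyfit(w[ok,1],w[ok,0],1); print(n,p,ok.sum(),len(r),'yaw',-np.arctan(p[0]))
```

```text
front [[0.4205, 0.3364], [0.4411, 0.0676]] yaw 0.0767 mid [0.4308 0.202 ]
holes [[0.5258, 0.2817], [0.5375, 0.1421]] yaw 0.0835 mid [0.5317 0.2119]
flap [[0.5793, 0.3277], [0.5965, 0.1001]] yaw 0.0756 mid [0.5879 0.2139]
bside R [[0.4411, 0.0676], [0.6591, 0.0868]] yaw 1.6584 mid [0.5501 0.0772]
bside L [[0.4205, 0.3364], [0.6356, 0.352]] yaw 1.6434 mid [0.528  0.3442]
flapside [[0.6664, 0.3494], [0.579, 0.3285], [0.6879, 0.1103], [0.5963, 0.1]] yaw -0.2742 mid [0.6324 0.222 ]
area 5772 [124 138] [222 222]
front [-0.08564434  0.450741  ] 77 77 yaw 0.08543585694985668
flapedge [-0.08177431  0.60260111] 77 77 yaw 0.08159276079507641
```

Chute origin is about (0.590, 0.2145) with yaw about 0.08. I'll carry the plate to a pose in front of the flap, high above the board.

```bash
python3 -m inch '[{"x":-3,"y":0,"z":15,"twist":0},{"x":-3,"y":0,"z":30,"twist":0},{"x":-4,"y":0,"z":40,"twist":0},{"x":-4,"y":0,"z":40,"twist":0},{"x":-3,"y":0,"z":40,"twist":0},{"x":-3,"y":0,"z":40,"twist":0},{"x":-3,"y":0,"z":40,"twist":0},{"x":-3,"y":0,"z":40,"twist":0},{"x":-3,"y":0,"z":40,"twist":0},{"x":-3,"y":0,"z":40,"twist":0},{"x":-3,"y":0,"z":40,"twist":0},{"x":-3,"y":0,"z":24,"twist":0}]' && python3 -m inch '[{"x":0,"y":0,"z":0,"twist":-0.03},{"x":0,"y":0,"z":0,"twist":-0.04},{"x":0,"y":0,"z":0,"twist":-0.025},{"x":0,"y":0,"z":0,"twist":0},{"x":0,"y":0,"z":0,"twist":0},{"x":0,"y":0,"z":0,"twist":0}]'
python3 - <<'E'
from h import *
s,d=snap('wrist','w4');print(s['tool_pos'],s['force'],s['opening'],R.from_rotvec(s['orientation']).as_matrix().round(4))
snap('scene','s4');s,d=snap('top','t4')
E
```

```text
t: 7.05
tool_pos: [0.4506, 0.2066, 0.305]
orientation: [-1.57, 0.012, -0.009]
force: [0.4, -1.0, -3.7]
opening: 0.0096
t: 7.65
tool_pos: [0.4521, 0.2033, 0.3057]
orientation: [-1.57, -0.062, 0.062]
force: [-0.5, 0.6, -4.1]
opening: 0.0096
[0.45210499 0.20328047 0.30569482] [-0.4684686   0.58669419 -4.0769746 ] 0.009567557636770915 [[ 9.969e-01 -1.000e-04 -7.870e-02]
 [ 7.870e-02 -0.000e+00  9.969e-01]
 [-1.000e-04 -1.000e+00  0.000e+00]]
```

View pics/w4.png

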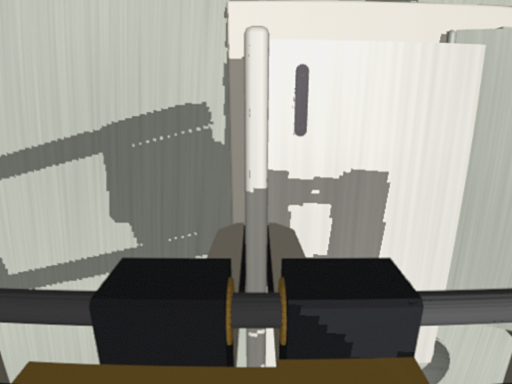

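View pics/s4.png

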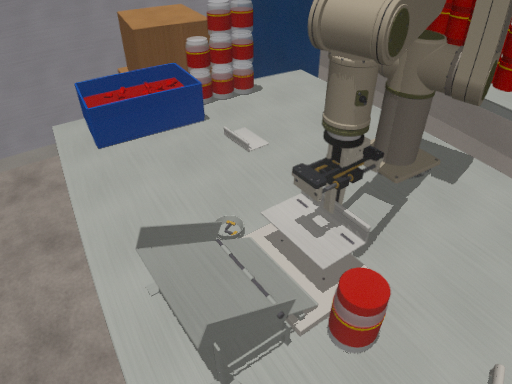

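View pics/t4.png

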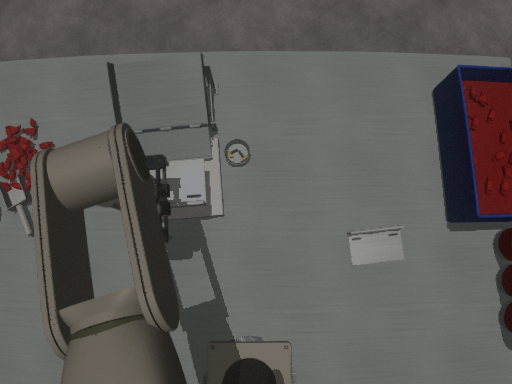

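The plate is held level over the board with its back edge short of the flap. I'll lower it to about 10 mm above the board and check alignment again.

```bash
python3 -m inch '[{"x":0,"y":10,"z":0,"twist":0},{"x":0,"y":20,"z":0,"twist":0},{"x":0,"y":20,"z":0,"twist":0},{"x":0,"y":15,"z":0,"twist":0},{"x":0,"y":4,"z":0,"twist":0},{"x":0,"y":0,"z":0,"twist":0},{"x":0,"y":0,"z":0,"twist":0}]'
python3 - <<'E'
from h import *
s,d=snap('wrist','w5');print(s['tool_pos'],s['force'],s['opening'],R.from_rotvec(s['orientation']).as_matrix().round(4))
cv2.imwrite('pics/w5c.png',cv2.resize(d['color'][0:250,220:512,::-1],None,fx=2.7,fy=2.4,interpolation=cv2.INTER_CUBIC))
snap('scene','s5')
E
```

```text
t: 8.5
tool_pos: [0.4524, 0.2038, 0.2374]
orientation: [-1.57, -0.063, 0.062]
force: [0.2, -0.1, -3.7]
opening: 0.0099
[0.45243009 0.20376517 0.23736778] [ 0.15249843 -0.13324368 -3.72983819] 0.00986026847366184 [[ 9.968e-01  8.000e-04 -7.990e-02]
 [ 7.990e-02  3.000e-04  9.968e-01]
 [ 9.000e-04 -1.000e+00  2.000e-04]]
```

View pics/w5c.png

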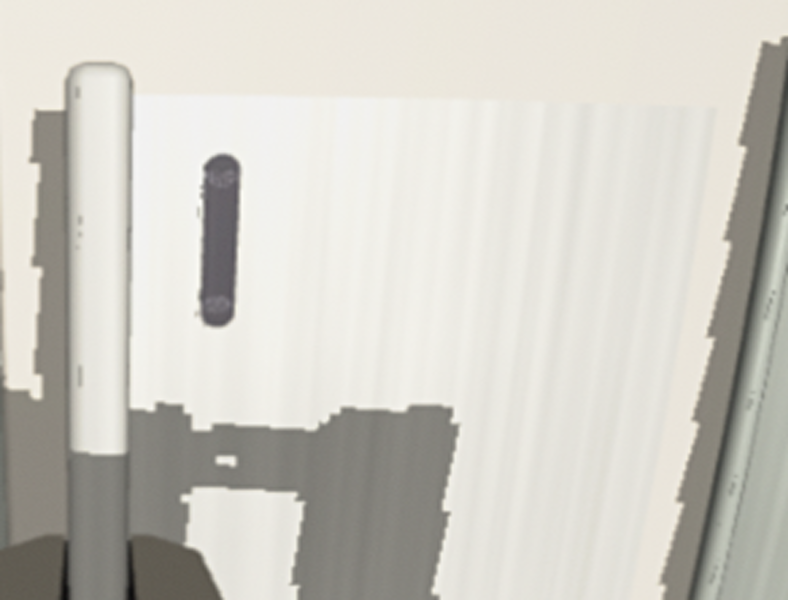

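View pics/s5.png

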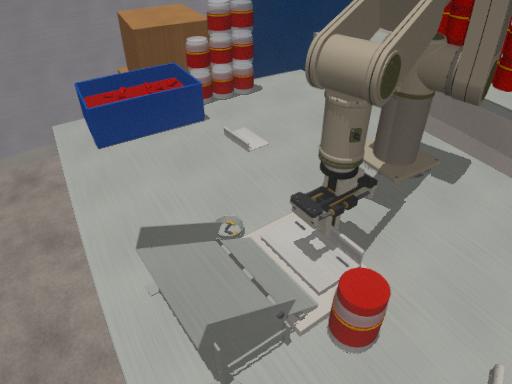

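The plate's back edge, crop (715,108)-(640,590), runs alongside the flap's front hem, (786,75)-(700,590), with a gap. I'll compare the two lines and find the board's near edge in the scene view.

Run:
```python
from h import *
d=dict(load('w5'))
def c(p): p=np.array(p,float); return np.c_[(p[:,0]+.5)/2.7-.5+220,(p[:,1]+.5)/2.4-.5]
R5=R.from_rotvec(d['to']).as_matrix()
for n,p,z in(('back',[[715,108],[678,350],[640,590]],.0347),('flap',[[786,85],[742,350],[699,590]],.029),('hem',[[65,100],[131,100],[67,440],[127,440]],.072),('hemend',[[98,63]],.072)):
  w=onplane(d,c(p),z); v=w[0]-w[-1]; print(n,w[:,:2].round(4).tolist(),'slopeyaw',np.arctan2(-v[0],v[1]).round(4), 'tool',((w-d['tp'])@R5)[:,[0,2]].round(4).tolist())
# flap corners / depth based: points of flap near corner in full image
H,W=384,512
u,v=np.meshgrid(np.arange(W),np.arange(H)); P=bydepth(d,np.c_[u.ravel(),v.ravel()]).reshape(H,W,3)
m=(d['depth']>0)&(u>460)&(v<250)
for r in range(0,250,25): print(r,[ (int(x),P[r,x].round(3).tolist()) for x in (480,495,510)])
ww=P[20:60,300:400][...,2]; print('board z',np.median(P[5:25,300:400,2]),'sheet z',np.median(P[60:150,320:450,2]))
s=load('w5')['color']; cv2.imwrite('pics/w5d.png',cv2.resize(s[0:120,400:512,::-1],None,fx=5,fy=5,interpolation=cv2.INTER_CUBIC))
sc=load('s5')['color']; cv2.imwrite('pics/s5d.png',cv2.resize(sc[200:330,190:390,::-1],None,fx=4,fy=4,interpolation=cv2.INTER_CUBIC))
```

```text
back [[0.5617, 0.3126], [0.5664, 0.2604], [0.573, 0.2008]] slopeyaw 0.1007 tool [[0.1175, 0.0997], [0.1179, 0.0473], [0.1198, -0.0127]]
flap [[0.5791, 0.3202], [0.5844, 0.2611], [0.5913, 0.1992]] slopeyaw 0.1001 tool [[0.1354, 0.1059], [0.1359, 0.0465], [0.1378, -0.0157]]
hem [[0.4403, 0.2976], [0.45, 0.2983], [0.4448, 0.2396], [0.4545, 0.2404]] slopeyaw 0.2427 tool [[-0.0047, 0.0944], [0.005, 0.0944], [-0.0049, 0.0363], [0.0049, 0.0363]]
hemend [[0.4447, 0.3037]] slopeyaw -0.0 tool [[0.0001, 0.1002]]
0 [(480, [0.564, 0.338, 0.019]), (495, [0.573, 0.339, 0.019]), (510, [0.58, 0.34, 0.021])]
25 [(480, [0.566, 0.325, 0.02]), (495, [0.575, 0.326, 0.02]), (510, [0.585, 0.328, 0.019])]
50 [(480, [0.561, 0.31, 0.033]), (495, [0.578, 0.313, 0.02]), (510, [0.58, 0.313, 0.03])]
75 [(480, [0.563, 0.297, 0.035]), (495, [0.581, 0.3, 0.02]), (510, [0.582, 0.3, 0.031])]
100 [(480, [0.575, 0.285, 0.021]), (495, [0.584, 0.286, 0.02]), (510, [0.585, 0.287, 0.031])]
125 [(480, [0.579, 0.271, 0.019]), (495, [0.588, 0.272, 0.02]), (510, [0.589, 0.273, 0.031])]
150 [(480, [0.583, 0.257, 0.02]), (495, [0.585, 0.259, 0.03]), (510, [0.593, 0.26, 0.031])]
175 [(480, [0.586, 0.242, 0.02]), (495, [0.587, 0.245, 0.032]), (510, [0.597, 0.245, 0.031])]
200 [(480, [0.591, 0.226, 0.02]), (495, [0.591, 0.23, 0.032]), (510, [0.599, 0.231, 0.035])]
225 [(480, [0.589, 0.212, 0.028]), (495, [0.597, 0.214, 0.031]), (510, [0.603, 0.216, 0.034])]
board z 0.01965918627405147 sheet z 0.03400528840130511
```

View pics/w5d.png

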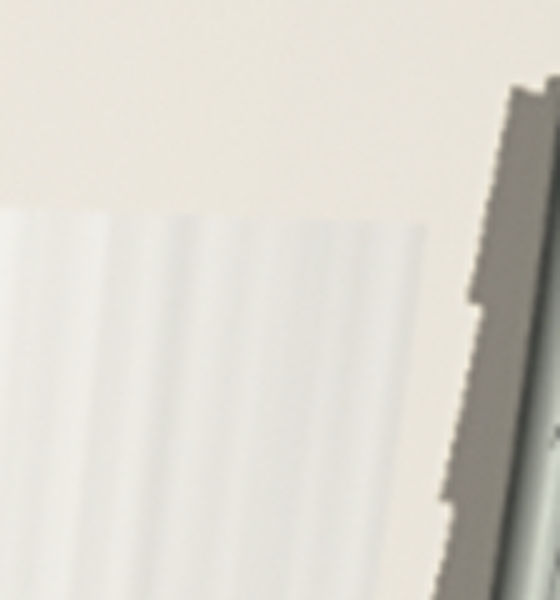

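View pics/s5d.png

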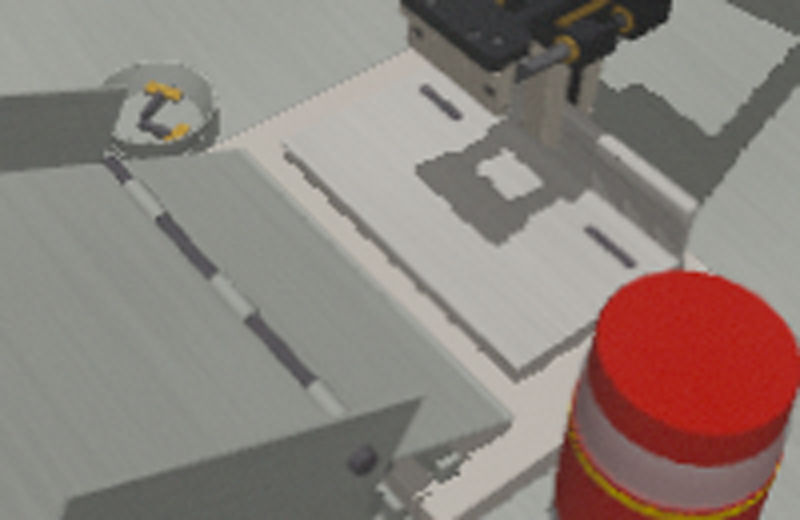

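The back edge and the flap edge are parallel (0.1007 against 0.1001) with an 18 mm gap. I'll check the lateral centring from the scene view using flap corners (245,150) and (510,418) and plate back corners (284,150) and (517,376).

Run:
```python
from h import *
d=dict(load('s5'))
def c(p): p=np.array(p,float); return (p+.5)/4-.5+[190,200]
f=onplane(d,c([[245,151],[512,418]]),.030); b=onplane(d,c([[284,147],[517,374]]),.0347)
ax=np.array([np.cos(.08),np.sin(.08)]);ay=np.array([-ax[1],ax[0]])
for n,w in(('flap',f),('back',b)):
  w=w[:,:2]; print(n,w.round(4).tolist(),'len',np.linalg.norm(w[0]-w[1]).round(4),'mid in chute',(w.mean(0)@ax).round(4),(w.mean(0)@ay).round(4),'yaw',np.arctan2(-(w[1]-w[0])[0],(w[1]-w[0])[1]).round(4))
```

```text
flap [[0.5995, 0.1073], [0.5815, 0.3322]] len 0.2256 mid in chute 0.6062 0.1719 yaw 0.0797
back [[0.5811, 0.1202], [0.5659, 0.3154]] len 0.1958 mid in chute 0.5891 0.1713 yaw 0.0773
```

Centred within about 1 mm and square within 0.003 rad. I'll lower it onto the board gently.

```bash
python3 -m inch '[{"x":0,"y":4,"z":0,"twist":0},{"x":0,"y":4,"z":0,"twist":0},{"x":0,"y":2,"z":0,"twist":0},{"x":0,"y":1,"z":0,"twist":0},{"x":0,"y":0.5,"z":0,"twist":0},{"x":0,"y":0,"z":0,"twist":0},{"x":0,"y":0,"z":0,"twist":0}]'
```

```text
t: 9.3
tool_pos: [0.452, 0.2037, 0.2257]
orientation: [-1.57, -0.062, 0.063]
force: [-5.9, -1.4, 4.3]
opening: 0.0092
```

Contact, with the measured z matching what I expected. I'll slide in the first 30 mm and check.

```bash
python3 -m inch '[{"x":2,"y":0,"z":0,"twist":0},{"x":4,"y":0,"z":0,"twist":0},{"x":4,"y":0,"z":0,"twist":0},{"x":4,"y":0,"z":0,"twist":0},{"x":4,"y":0,"z":0,"twist":0},{"x":4,"y":0,"z":0,"twist":0},{"x":4,"y":0,"z":0,"twist":0},{"x":4,"y":0,"z":0,"twist":0},{"x":0,"y":0,"z":0,"twist":0}]'
python3 - <<'E'
from h import *
s,d=snap('wrist','w6');print(s['tool_pos'],s['force'],s['wrist_torque'])
s,d=snap('scene','s6')
cv2.imwrite('pics/s6d.png',cv2.resize(d['color'][200:330,190:390,::-1],None,fx=4,fy=4,interpolation=cv2.INTER_CUBIC))
E
```

```text
t: 10.2
tool_pos: [0.4826, 0.2062, 0.2257]
orientation: [-1.57, -0.064, 0.062]
force: [-0.5, -0.6, 0.8]
opening: 0.0098
[0.48264766 0.20618239 0.22571322] [-0.48680298 -0.61204786  0.81900124] [-0.01523538  0.05376744 -0.04983566]
```

View pics/s6d.png

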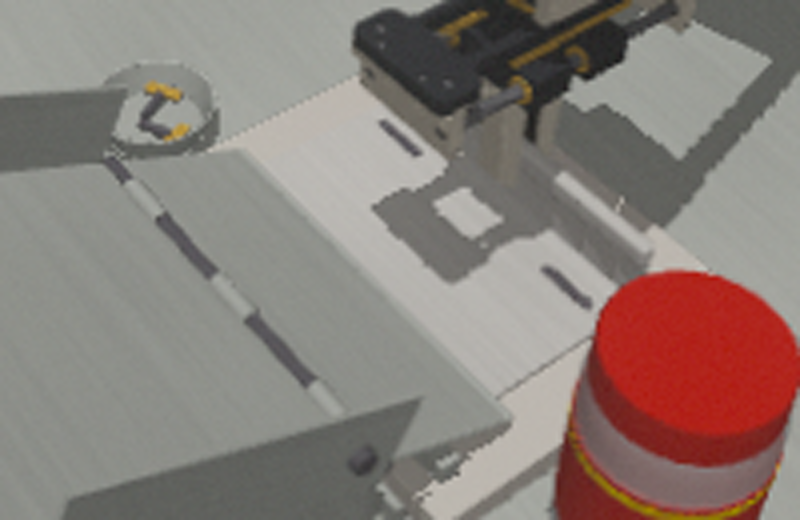

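View pics/w6.png

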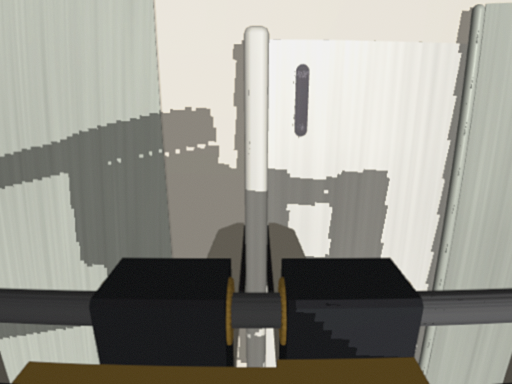

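The back edge is under the flap and the flap has not moved, its corners still at (245,150) and (510,418). I'll continue at a slower rate.

```bash
python3 -c "
from h import *
d=dict(load('w6'));R5=R.from_rotvec(d['to']).as_matrix()
w=onplane(d,[[478,7],[470,100],[455,200]],.029);print(w.round(4),((w-d['tp'])@R5).round(4))"
python3 -m inch '[{"x":2,"y":0,"z":0,"twist":0},{"x":3,"y":0,"z":0,"twist":0},{"x":3,"y":0,"z":0,"twist":0},{"x":3,"y":0,"z":0,"twist":0},{"x":3,"y":0,"z":0,"twist":0},{"x":2,"y":0,"z":0,"twist":0},{"x":2,"y":0,"z":0,"twist":0},{"x":0,"y":0,"z":0,"twist":0},{"x":0,"y":0,"z":0,"twist":0}]'; python3 -m inch '[{"x":1,"y":0,"z":0,"twist":0},{"x":1,"y":0,"z":0,"twist":0},{"x":1,"y":0,"z":0,"twist":0},{"x":0,"y":0,"z":0,"twist":0}]'
```

```text
[[0.5811 0.3308 0.029 ]
 [0.5867 0.2866 0.029 ]
 [0.5912 0.2329 0.029 ]] [[0.1079 0.1969 0.1163]
 [0.1099 0.1969 0.0718]
 [0.1101 0.1968 0.0179]]
t: 11.2
tool_pos: [0.4996, 0.2076, 0.2257]
orientation: [-1.57, -0.062, 0.064]
force: [-6.3, -0.5, 7.7]
opening: 0.0092
t: 11.6
tool_pos: [0.5024, 0.2079, 0.2257]
orientation: [-1.57, -0.062, 0.064]
force: [-8.3, -0.8, 8.8]
opening: 0.0098
```

```bash
for i in 1 ; do python3 -m inch '[{"x":1,"y":0,"z":0,"twist":0},{"x":1,"y":0,"z":0,"twist":0},{"x":0,"y":0,"z":0,"twist":0}]'; done; python3 -m inch '[{"x":1,"y":0,"z":0,"twist":0},{"x":0.5,"y":0,"z":0,"twist":0},{"x":0,"y":0,"z":0,"twist":0}]'
```

```text
t: 11.9
tool_pos: [0.5044, 0.208, 0.2257]
orientation: [-1.57, -0.062, 0.064]
force: [-7.5, -0.4, 8.0]
opening: 0.0093
t: 12.2
tool_pos: [0.5059, 0.2082, 0.2257]
orientation: [-1.57, -0.062, 0.064]
force: [-7.5, -0.3, 9.7]
opening: 0.0096
```

```bash
python3 -m inch '[{"x":1,"y":0,"z":0,"twist":0},{"x":0.5,"y":0,"z":0,"twist":0},{"x":0,"y":0,"z":0,"twist":0}]'
```

```text
t: 12.5
tool_pos: [0.5074, 0.2083, 0.2257]
orientation: [-1.57, -0.062, 0.064]
force: [-8.8, -0.0, 8.8]
opening: 0.0097
```

```bash
python3 -m inch '[{"x":1,"y":0,"z":0,"twist":0},{"x":0,"y":0,"z":0,"twist":0}]';python3 -m inch '[{"x":1,"y":0,"z":0,"twist":0},{"x":0,"y":0,"z":0,"twist":0}]'
python3 - <<'E'
from h import *
s,d=snap('wrist','w7');print(s['tool_pos'],s['force'],s['wrist_torque'])
s,d=snap('scene','s7')
cv2.imwrite('pics/s7d.png',cv2.resize(d['color'][200:330,190:390,::-1],None,fx=4,fy=4,interpolation=cv2.INTER_CUBIC))
E
```

```text
t: 12.7
tool_pos: [0.5081, 0.2083, 0.2257]
orientation: [-1.57, -0.061, 0.065]
force: [-11.1, -0.9, 11.3]
opening: 0.0097
t: 12.9
tool_pos: [0.5084, 0.2084, 0.2257]
orientation: [-1.57, -0.059, 0.067]
force: [-16.4, -2.1, 15.9]
opening: 0.0098
[0.50844428 0.2083906  0.22567832] [-16.42455627  -2.08924421  15.91760543] [-0.37273707  2.65794218 -0.02555161]
```

View pics/s7d.png

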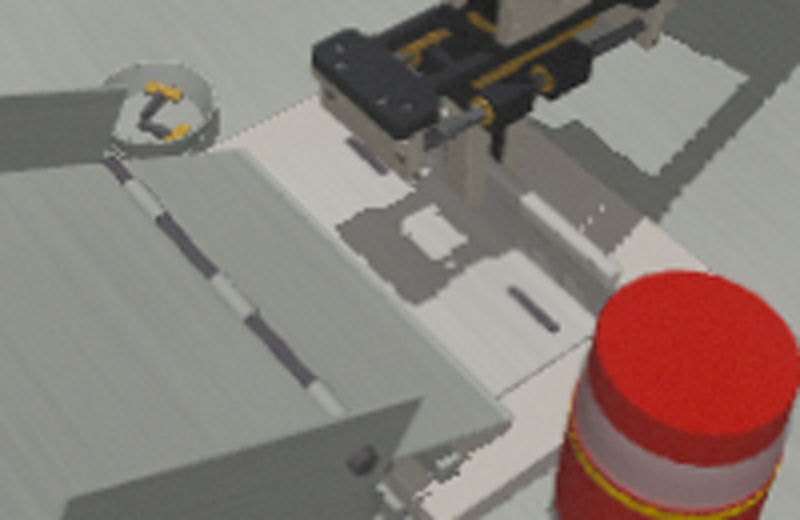

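View pics/w7.png

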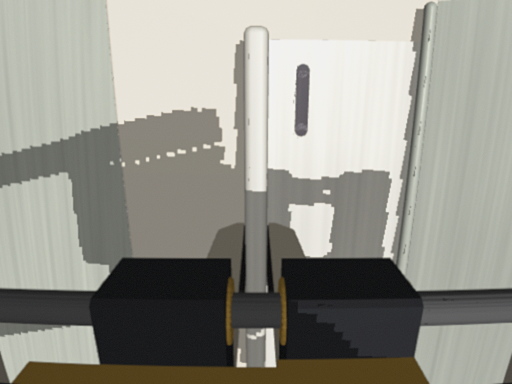

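The advance stalled at x = 0.508 and the force rose from 8 to 16 N, so the plate is on the stop. The flap has not moved. I'll verify hem-to-flap distance and centring, then relax the forward push a little.

```bash
python3 -c "
from h import *
d=dict(load('w7'));R5=R.from_rotvec(d['to']).as_matrix()
w=onplane(d,[[424,10],[418,100],[408,200]],.029);print(w.round(4),((w-d['tp'])@R5).round(4))
w=onplane(d,[[431,5]],.031);print('corner',((w-d['tp'])@R5).round(4)); w=onplane(d,[[257,27]],.063);print('hem end',((w-d['tp'])@R5).round(4))
"
python3 -m inch '[{"x":-0.5,"y":0,"z":0,"twist":0},{"x":-0.5,"y":0,"z":0,"twist":0},{"x":0,"y":0,"z":0,"twist":0},{"x":0,"y":0,"z":0,"twist":0},{"x":0,"y":0,"z":0,"twist":0}]'
```

```text
[[0.5786 0.328  0.029 ]
 [0.5835 0.2859 0.029 ]
 [0.5888 0.233  0.029 ]] [[0.0805 0.1963 0.1137]
 [0.082  0.1963 0.0713]
 [0.083  0.1963 0.0182]]
corner [[0.0828 0.1942 0.1156]]
hem end [[0.0005 0.1627 0.0993]]
t: 13.5
tool_pos: [0.508, 0.2083, 0.2257]
orientation: [-1.57, -0.061, 0.065]
force: [-10.1, -1.2, 11.1]
opening: 0.0096
```

The flap edge is 82-83 mm ahead of the hem (83.5 expected) and the flap corner is at 115.6 mm (115 expected), so the plate is home and centred. Now I'll raise the downforce to 15 N.

```bash
python3 -m inch '[{"x":0,"y":0.4,"z":0,"twist":0},{"x":0,"y":0,"z":0,"twist":0},{"x":0,"y":0,"z":0,"twist":0},{"x":0,"y":0,"z":0,"twist":0},{"x":0,"y":0,"z":0,"twist":0}]'
python3 - <<'E'
from h import *
for i in range(6):
  s,d=snap('wrist','w8'); print(s['t'],s['tool_pos'].round(4),s['force'].round(1))
E
```

```text
t: 14.0
tool_pos: [0.5081, 0.2084, 0.2257]
orientation: [-1.57, -0.061, 0.065]
force: [-13.4, -2.1, 15.8]
opening: 0.0098
14.0 [0.5081 0.2084 0.2257] [-13.4  -2.1  15.8]
14.05 [0.508  0.2084 0.2257] [-13.4  -1.7  14.1]
14.1 [0.5081 0.2083 0.2257] [-12.6  -0.9  15.5]
14.15 [0.508  0.2083 0.2257] [-13.4  -0.9  15.2]
14.2 [0.5081 0.2084 0.2257] [-12.4  -1.9  15.4]
14.25 [0.5081 0.2084 0.2257] [-12.7  -2.4  15.6]
```

Run:
```python
from h import *
d=dict(load('w8'));H,W=384,512
u,v=np.meshgrid(np.arange(W),np.arange(H)); P=bydepth(d,np.c_[u.ravel(),v.ravel()]).reshape(H,W,3)
q=P[50:150,315:400].reshape(-1,3); c,*_=np.linalg.lstsq(np.c_[q[:,:2]-q[:,:2].mean(0),np.ones(len(q))],q[:,2],rcond=None)
b=P[5:25,150:230,2];print('sheet slope,z',c.round(4),'board z',np.median(b).round(4))
s,d=snap('scene','s9');a=load('s5')['color'];
cv2.imwrite('pics/s9d.png',cv2.resize(d['color'][200:345,190:390,::-1],None,fx=4,fy=4,interpolation=cv2.INTER_CUBIC))
r=np.s_[212:300,140:225]; print('flap/trough diff',np.abs(a[r].astype(int)-d['color'][r]).mean())
s=robot.read_state();print(s['t'],s['force'],s['opening'])
```

```text
sheet slope,z [-0.2257 -0.0138  0.0235] board z 0.0197
flap/trough diff 2.455748663101604
14.35 [-12.58989493  -1.62128049  14.60010307] 0.009510673518722815
```

View pics/s9d.png

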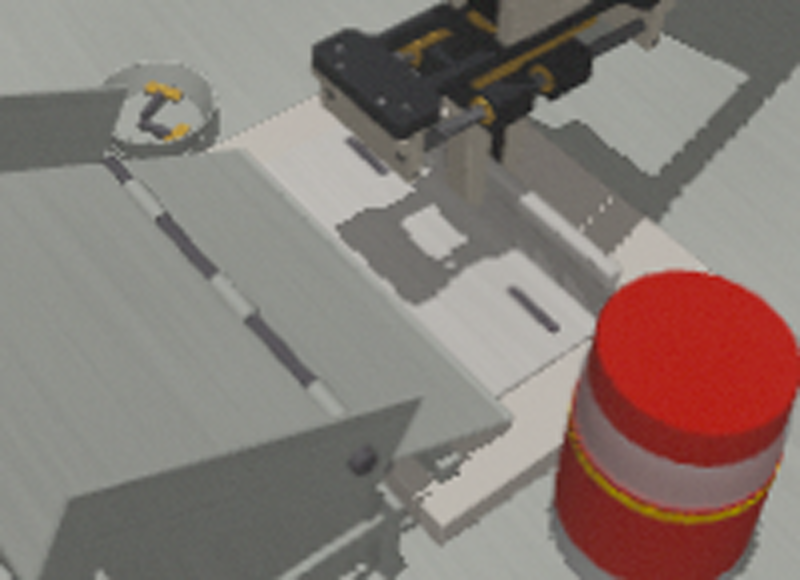

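View pics/w8.png

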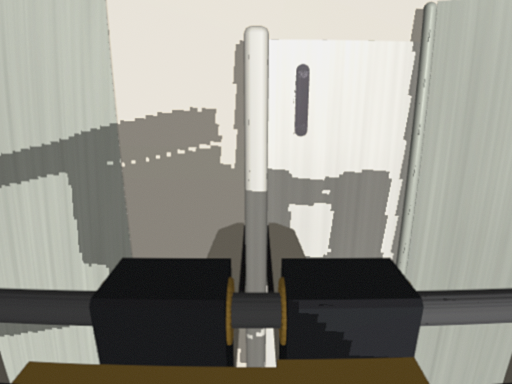

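A fitted slope of -0.23 looks wrong given the picture. I'll check it with column medians.

Run:
```python
from h import *
for f in('w8','w5'):
  d=dict(load(f));H,W=384,512
  u,v=np.meshgrid(np.arange(W),np.arange(H)); P=bydepth(d,np.c_[u.ravel(),v.ravel()]).reshape(H,W,3)
  print(f,[(c,np.median(P[55:150,c-3:c+4,2]).round(4),(P[55:150,c-3:c+4,2]<-.01).sum()) for c in (280,300,320,340,360,380,395)])
  print([(r,np.median(P[r-3:r+4,315:390,2]).round(4)) for r in (50,80,110,140,160)])
```

```text
w8 [(280, np.float64(0.0227), np.int64(0)), (300, np.float64(0.023), np.int64(0)), (320, np.float64(0.0227), np.int64(0)), (340, np.float64(0.0228), np.int64(0)), (360, np.float64(0.0228), np.int64(0)), (380, np.float64(0.0228), np.int64(0)), (395, np.float64(0.0228), np.int64(0))]
[(50, np.float64(0.0227)), (80, np.float64(0.0227)), (110, np.float64(0.0227)), (140, np.float64(0.0228)), (160, np.float64(0.0227))]
w5 [(280, np.float64(0.0343), np.int64(0)), (300, np.float64(0.0345), np.int64(0)), (320, np.float64(0.0342), np.int64(0)), (340, np.float64(0.0341), np.int64(0)), (360, np.float64(0.0341), np.int64(0)), (380, np.float64(0.034), np.int64(0)), (395, np.float64(0.034), np.int64(0))]
[(50, np.float64(0.0341)), (80, np.float64(0.034)), (110, np.float64(0.0341)), (140, np.float64(0.0341)), (160, np.float64(0.034))]
```

The plate is flat: its top surface is at 22.7-23.0 mm everywhere (23 mm expected). The odd slope came from depth outliers. I'll hand the job in now.

```bash
python3 -c "
from plant import robot
s=robot.read_state();print(s['t'],s['force']);print(robot.close_job())"
```

```text
14.35 [-12.58989493  -1.62128049  14.60010307]
the job is handed in; nothing more can be done
None
```

The catch plate is fitted and the job is handed in at 14.35 s, with the gripper still holding the hem and pressing down at about 15 N. I took the larger plate by its hem, laid it on the board in front of the chute, and slid it under the flap until it stalled on the stop bar.

**Final checks:**
- **Home against the stop:** the flap edge measures about 82–83 mm ahead of the hem; 83.5 mm was expected. The forward force rose from 8 to 16 N at the stall.
- **Centred and square:** off centre by about 1 mm. Before the slide it was square to within about 0.003 rad, and I did not measure that again afterwards.
- **Flat on the board:** its top surface reads 22.7–23.0 mm everywhere I could measure; 23 mm was expected.
- **Flap, jar and dish:** in the scene pictures none of them had moved.
- **Downward force:** it read 14.1–15.8 N over the last readings. About 13 N of forward push against the stop also remains, because I only partly relaxed it.

**A check that disagreed:** a first plane fit to the depth image gave an impossible slope of -0.23. It came from a few bad depth points, and the medians by row and column showed the plate flat.

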